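# Meter two flashlight cells from the battery feeder

## Robot

A 7-joint arm with a two-finger parallel gripper is mounted at the origin on the work surface. World frame = base frame: x ahead of the robot, y to its left, z up, the work surface at z = 0. Lengths are in m, angles in degrees, forces in N, time in s.
With the tool pointing down it reaches from about 0.4 to 0.9 m from the base axis. Payload 5.5 kg.
Tool frame: the origin (TCP) lies midway between the tips of the shut fingers; the grasp point (between the pads) lies 19 mm behind it; z points along the fingers, y is the direction in which the jaws open and shut (so a half turn about z gives the same grasp; the last joint's range is limited). The gripper opens to 92 mm and grips with 3 to 60 N. Pads are 19 mm wide; open, the fingers measure 130 mm over their backs; the gripper's body (75 mm by 190 mm) begins 47 mm behind the grasp point.
Start: joints at [84.695, 28.699, -24.465, 88.831, 12.651, 65.22, -12.049], TCP at [0.226, -0.609, 0.227] pointing down, gripper open.
Joint ranges: [-164.97, 164.97], [-17.58, 116.51], [-87.97, 89.64], [11.32, 138.91], [-80.73, 260.73], [10.89, 115.49], [-147.41, 147.41]. Speed limits (degrees/s): [147.25, 147.25, 180, 180, 180, 180, 180].

## Interface

Orientations are given as a 3x3 rotation matrix whose columns are the frame's x, y, z axes.
In Python, from station import env, optics gives the robot as it stands. The module is installed in compiled form; this text tells all that it offers.
- The arm moves only by the tool carry_out, never from a script. Its argument "deltas" is a list of rows, each a list of 6 numbers: the shift along the tool's x, y, z normalised to -1 to 1, where 1 is 0.02 m, then the turn, a rotation vector about the tool's x, y, z normalised to -1 to 1, where 1 is 4 degrees. In form: [[dx, dy, dz, rx, ry, rz], ...]. A call has 1 to 12 rows; each row shifts and turns the pose as measured when the row begins, along the tool's axes as they then stand; what a row does not reach is not made up. A row lasts 1/8 s, in which the tool goes at most 62.5 mm and 10.7 degrees, less where a joint would pass 70% of its speed; a pose out of reach is approached as far as the arm can. A call with a number of a shift or a turn outside -1 to 1 is refused whole. A call with a gripper value outside its range is refused whole. "gripper" is the closure, from 0 (fully open) to 1 (shut), set as the call begins (left out, the last holds). The fingers move at their own pace and stop on an object; the grip force is fixed at half the most. Time passes only in rows, so rows that do not move let the fingers close. It gives the time, the measured TCP pose, the force and the opening at its end, in the units of the state.
- env.read_state(): the state, without advancing time (a new reading comes with each control period).
- optics.camera(name): name is "side" or "top"; returns a dict with "image" (480x640x3 uint8, red, green, blue), "mtx" (3x3 intrinsics, pixels), "view" (4x4, takes a point from world to camera coordinates). Camera axes: x right, y up, looking along -z (the intrinsics and any distortion apply to the point x, -y, -z); pixel columns grow to the right and rows downward; lengths in m; the calibration is good to about 2 mm. A picture is of the moment at which its call begins. There is no depth.
- env.finish_job(): hands the job in, once; it reports no verdict.
The state is a dict: "time_s": time; "joints": joint angles; "qd": joint speeds; "effort": joint torques, N m; "tcp_pos": TCP position; "orientation": TCP orientation; "force": force on the tool from outside, world axes, zero at the start; "wrist_torque": the same for the moment, N m; "grip_width": opening from 0.0 (shut) to 1.0 (fully open).
Only numpy, scipy, OpenCV 4.12 (cv2) and the standard library are available. Lean on these libraries where they do the work, as an engineer would, in place of code of your own. Each camera call takes 0.05 s, during which the arm holds its last target. There are 200 camera calls.

## Task

The orange flashlight needs two of the fat battery cells. At the feeder that holds the fat cells (it stands over the open steel tin), slide the bottom gate out by its upright knob only partway, so that the two cells farthest from the knob drop into the tin while the third, nearest the knob, stays in the hopper; then push the gate fully home again and let go. Leave the gate of the slim-cell feeder alone.

Things in the scene. Friction and masses are not known exactly. Their poses are not given: they have to be found in the camera images.
- gate (a joint): Opening in m of the fat-cell feeder's bottom gate: 0 is home, 0.12 the far stop; starts at 0 to 0.008. A level 4 mm steel plate, top 64 mm above the table; about 1.5 N of friction, stays where left. The bay farthest from the knob opens first. The first cell drops by 30 mm of opening, the second by 66 mm; the third stays up to 92 mm, so about 79 mm is the middle of the good range.
- gate_knob (a point): Grip point of the black upright knob on the gate's outer end, 105 mm above the table. Knob: 16 mm (this point's x) by 20 mm (its y), from 64 to 122 mm above the table, centred on this point. z is up; +y is the way the gate is pulled open, away from the hopper; -y closes it. With the gate home the knob stands 40 mm clear of the hopper's end wall.
- feeder: Fat-cell feeder, fixed: open-topped aluminium hopper on legs, 116 mm along y (the slide) by 66 mm, top edge 100 mm above the table. Three bays in a row along y, each 34 mm with 3 mm dividers, one fat cell lying crosswise in each. Origin on the table under the hopper's centre; the knob stands 108 mm from it in +y with the gate home.
- slim_gate (a joint): Opening in m of the gate of the other feeder, which looks the same but has four narrow bays with slim cells (14.5 mm thick) and no tin below; to be left at 0.
- tin: Open steel tin, 120 x 124 x 34 mm high (124 along y, the slide), its rim showing on both sides of the hopper, walls and floor 3 mm, loose, standing centred under the hopper of fat cells. Origin at the centre of its underside, z up.
- cell_far: Fat battery cell, a cylinder 26 mm in diameter and about 50 mm long with a brass-coloured band at one end, 65 g, lying in the bay farthest from the knob. Origin at its centre (77 mm above the table on the gate, 16 mm when lying in the tin), x along its axis.
- cell_mid: Same kind of cell, in the middle bay; origin at its centre.
- cell_near: Same kind of cell, in the bay nearest the knob; it has to stay there. Origin at its centre.
Mind the look-alikes: they are no part of the job. Of the things shaped like the tin, the steel one is meant.

How it is judged (in metres and radians):
On the way, in this order (a step that is already met when the one before it is completed fails the run):
1. with the gate partway open, the two farther cells lie in the tin and the nearest one is still in the hopper (value of joint gate above 0.03 m and height (world z) of each of cell_far, cell_mid below 0.05 m and height (world z) of cell_near above 0.07 m), for 0.2 s.
2. the gate is pushed home (12 mm or less open) (value of joint gate below 0.012 m), for 0.2 s.
At the end, for the whole second after the job is handed in: The gate is home (open by less than 12 mm); the far and middle fat cells lie at rest in the upright tin (within 60 mm of its centre, less than 45 mm above its underside); the near cell is at rest on the gate in the hopper (value of joint gate below 0.012 m and z of cell_far in the frame of tin between 0 and 0.045 m and z of cell_mid in the frame of tin between 0 and 0.045 m and horizontal distance between each of cell_far, cell_mid and tin below 0.06 m and height (world z) of cell_near between 0.07 and 0.095 m and horizontal distance between cell_near and gate_knob below 0.1 m and angle between tin's own z axis and vertical below 0.17 rad and linear speed of each of cell_far, cell_mid, cell_near below 0.03 m/s); the robot touches nothing.
It fails at once if the slim-cell feeder's gate is opened by more than 15 mm (value of joint slim_gate above 0.015 m).
It fails at once if the near cell drops out of the hopper (height (world z) of cell_near below 0.06 m).
It also fails if it takes over 35 s, if anything falls off the work surface, if the arm or the gripper's body presses on something with over 40 N, if the wrist force passes 120 N, or if a joint passes its speed limit or range.

## Working session

There is one attempt and no reset: what is moved stays moved. The work goes in short steps, Python scripts to look and compute and a tool call to move; the robot and the scene stay as the last step left them, time stands still between calls to the robot, and variables do not carry over. Pictures are saved under pics/ and viewed, about 8 in all and at most 12, crops included, and the job is handed in when it is done.

Besides the shell and the picture viewer there is one more tool, called after "Call:" as name([rows], argument=value, ...), one row to a line, values as JSON. carry_out: Moves the arm, as the interface text tells. Its arguments: {"type":"object","properties":{"deltas":{"type":"array"},"gripper":{"type":"number"}},"required":["deltas"]}

```bash
mkdir -p pics; cat > h.py <<'E'
import numpy as np, cv2
from station import env, optics
def ray(c,u,v):
    M=np.array(c["mtx"]);V=np.array(c["view"]);d=np.linalg.inv(M)@[u,v,1];d=np.array([d[0],-d[1],-d[2]])
    return -V[:3,:3].T@V[:3,3], V[:3,:3].T@d
def onz(c,u,v,z):
    o,d=ray(c,u,v);return o+d*(z-o[2])/d[2]
def proj(c,p):
    V=np.array(c["view"]);q=V[:3,:3]@np.array(p)+V[:3,3];q=np.array(c["mtx"])@[q[0],-q[1],-q[2]];return q[:2]/q[2]
def save(c,n): cv2.imwrite("pics/"+n+".png",c["image"][:,:,::-1])
E
python3 - <<'E'
from h import *
for n in("top","side"):
    c=optics.camera(n);save(c,n+"0");print(n,sorted(c.keys()),onz(c,320,240,0),ray(c,320,240)[0])
print(env.read_state())
E
```

```text
top ['image', 'mtx', 'view'] [ 0.48097542 -0.23425684  0.        ] [ 0.29872873 -0.225251    1.03095758]
side ['image', 'mtx', 'view'] [ 0.55524991 -0.3783397   0.        ] [0.06530426 0.48901583 0.60226083]
{'time_s': 0.1, 'joints': array([ 84.6947081 ,  28.7482118 , -24.45343456,  88.88368085,
        12.65185397,  65.21951735, -12.048381  ]), 'qd': array([ 0.06736242, -0.10610131,  0.03785296, -0.13334527, -0.07611988,
       -0.06350674,  0.04111835]), 'effort': array([-1.05475329e-02, -5.67876756e+01, -5.83836839e+00, -2.79917139e+01,
       -6.90181134e-02,  2.40755815e-02,  4.76207890e-05]), 'tcp_pos': array([ 0.22615487, -0.60873593,  0.2257963 ]), 'orientation': array([[ 9.37351788e-01,  3.48383864e-01, -5.55593396e-04],
       [ 3.48384305e-01, -9.37350389e-01,  1.62013700e-03],
       [ 4.36439024e-05, -1.71219833e-03, -9.99998533e-01]]), 'force': array([ 0.5771617 , -0.67591482, -0.58545139]), 'wrist_torque': array([ 0.01545374, -0.02073003,  0.0531316 ]), 'grip_width': 0.9994961878794291}
```

View pics/top0.png

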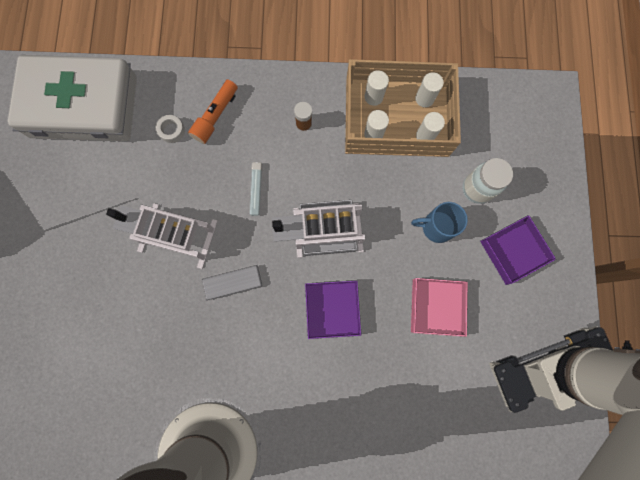

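View pics/side0.png

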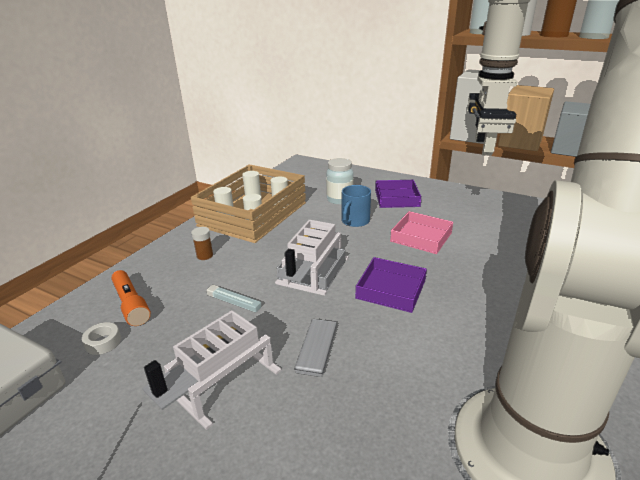

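The top view shows two feeders. One at about (332,228) has three fat cells, the tin below and its knob at (278,226). The other, at about (172,233), has four slim cells and its knob at (117,214). Other tin-shaped things are purple at (333,309) and (518,250), and pink at (440,307). I choose the (332,228) feeder and will check it in a close crop while measuring the knob.

```bash
python3 - <<'E'
from h import *
def dark(c,x0,y0,x1,y1):
    im=c["image"][y0:y1,x0:x1].max(2)<45
    n,l,s,ce=cv2.connectedComponentsWithStats(im.astype(np.uint8))
    k=1+np.argmax(s[1:,4]); print(s[k],ce[k]+[x0,y0]); 
    pts=np.argwhere(l==k)[:,::-1]+[x0,y0]; return pts,ce[k]+[x0,y0],cv2.minAreaRect(pts.astype(np.float32))
t=optics.camera("top");s=optics.camera("side")
pt,ct,rt=dark(t,265,212,295,240); ps,cs,rs=dark(s,278,240,302,285)
print(rt,rs)
# two-ray
o1,d1=ray(t,*ct);o2,d2=ray(s,*cs)
A=np.stack([d1,-d2],1);x=np.linalg.lstsq(A,o2-o1,rcond=None)[0];print(o1+d1*x[0],o2+d2*x[1])
for z in(.1,.122):print(z,onz(t,*ct,z),onz(s,*cs,z))
# hopper top edge white-ish mask
im=t["image"][195:260,290:370];
cr=cv2.resize(t["image"][190:270,262:378],None,fx=5,fy=5,interpolation=cv2.INTER_CUBIC)
cr2=cv2.resize(s["image"][210:300,265:355],None,fx=4.4,fy=4.4,interpolation=cv2.INTER_CUBIC)[:400,:220*1]
cv2.imwrite("pics/crop1.png",cr[:,:,::-1])
E
```

```text
[ 8  9 10 11 88] [277.45454545 225.77272727]
[  7   9  11  27 224] [290.09821429 262.44196429]
((277.5, 226.0), (10.0, 9.0), 90.0) ((290.1558532714844, 262.0264587402344), (26.15350914001465, 9.203579902648926), 85.60128784179688)
[ 0.49376211 -0.13974997  0.09255896] [ 0.49228836 -0.14044978  0.0921889 ]
0.1 [ 0.49221559 -0.14042795  0.1       ] [ 0.48574965 -0.13081033  0.1       ]
0.122 [ 0.48764319 -0.14243246  0.122     ] [ 0.46733333 -0.10366074  0.122     ]
```

View pics/crop1.png

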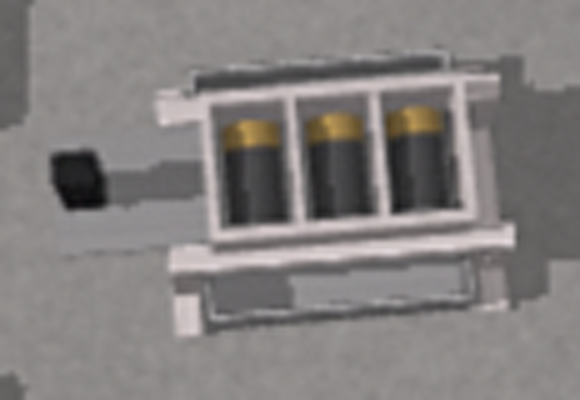

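The crop confirms the choice: three fat brass-banded cells, the steel tin rim on both sides, and the knob at crop (78,180). The hopper's top corners are about (205,103), (465,80), (475,215) and (213,238).

```bash
python3 - <<'E'
from h import *
t=optics.camera("top")
P=[onz(t,262+(u+.5)/5-.5,190+(v+.5)/5-.5,.1) for u,v in((205,103),(465,80),(475,215),(213,238))]
P=np.array(P);print(P)
print([np.linalg.norm(P[i]-P[(i+1)%4]) for i in range(4)])
c=P.mean(0);d=(P[0]-P[1])+(P[3]-P[2]);d/=np.linalg.norm(d)
k=c+.108*d;k[2]=.105;print("c",c,"dir",d,"k",k,np.degrees(np.arctan2(d[1],d[0])))
s=optics.camera("side")
for z in(.064,.122):
    q=k.copy();q[2]=z;print(z,proj(t,q),proj(s,q))
st=env.read_state();R=st["orientation"];print(R.T@(k-st["tcp_pos"]),np.degrees(np.arctan2(R[1,1],R[0,1])))
E
```

```text
[[ 0.52844893 -0.19378457  0.1       ]
 [ 0.54206784 -0.30760804  0.1       ]
 [ 0.48170519 -0.31255729  0.1       ]
 [ 0.46855597 -0.19908679  0.1       ]]
[np.float64(0.11463531490688152), np.float64(0.06056520200681965), np.float64(0.11422984213624539), np.float64(0.06012720010053727)]
c [ 0.50519448 -0.25325917  0.1       ] dir [-0.1169605   0.99313657  0.        ] k [ 0.49256275 -0.14600043  0.105     ] 96.71671641306013
0.064 [281.26896967 228.98079012] [292.15859006 272.29285398]
0.122 [279.23759149 223.54546987] [290.612605   248.77221023]
[ 0.4108495  -0.34124725  0.12161002] -69.612205666968
```

The knob is at about (0.492, -0.141), from two views. The slide direction is 96.7° in the world, and the hopper model puts the home knob at y = -0.146, so the gate is roughly 5 mm open. I will grip with the jaws across the slide, translating first and then turning about 76°.

Call:
carry_out([
  [1,-0.83,0,0,0,0],
  [1,-0.83,0,0,0,0],
  [1,-0.83,0,0,0,0],
  [1,-0.83,0,0,0,0],
  [1,-0.83,0,0,0,0],
  [1,-0.83,0,0,0,0],
  [1,-0.83,0,0,0,0],
  [1,-0.83,0,0,0,0],
  [1,-0.83,0,0,0,0],
  [1,-0.83,0,0,0,0],
  [1,-0.83,0,0,0,0],
  [1,-0.83,0,0,0,0],
], gripper=0)

```text
time_s: 1.8
tcp_pos: [0.3868, -0.329, 0.2263]
orientation: [[0.939, 0.345, -0.0], [0.345, -0.939, -0.002], [-0.001, 0.001, -1.0]]
force: [0.1, 1.2, 0.5]
grip_width: 1.0
```

Call:
carry_out([
  [1,-0.86,0,0,0,0],
  [1,-0.86,0,0,0,0],
  [1,-0.86,0,0,0,0],
  [1,-0.86,0,0,0,0],
  [1,-0.86,0,0,0,0],
  [1,-0.86,0,0,0,0],
  [1,-0.86,0,0,0,0],
  [1,-0.86,0,0,0,0],
  [0,0,0,0,0,-1],
  [0,0,0,0,0,-1],
  [0,0,0,0,0,-1],
  [0,0,0,0,0,-1],
])

```text
time_s: 3.3
tcp_pos: [0.4935, -0.1293, 0.2275]
orientation: [[0.797, 0.604, 0.003], [0.604, -0.797, -0.005], [-0.001, 0.006, -1.0]]
force: [-0.4, 0.1, 0.4]
grip_width: 1.003
```

Call:
carry_out([
  [0,0,0,0,0,-1],
  [0,0,0,0,0,-1],
  [0,0,0,0,0,-1],
  [0,0,0,0,0,-1],
  [0,0,0,0,0,-1],
  [0,0,0,0,0,-1],
  [0,0,0,0,0,-1],
  [0,0,0,0,0,-1],
  [0,0,0,0,0,-1],
  [0,0,0,0,0,-1],
  [0,0,0,0,0,-1],
  [0,0,0,0,0,-1],
])

```text
time_s: 4.8
tcp_pos: [0.492, -0.1242, 0.2284]
orientation: [[0.054, 0.999, 0.004], [0.999, -0.054, -0.009], [-0.009, 0.004, -1.0]]
force: [-0.4, -0.0, -0.3]
grip_width: 1.001
```

Call:
carry_out([
  [-0.4,0,0,0,0,-0.8],
  [-0.4,0,0,0,0,-0.8],
  [0,0,0,0,0,-0.6],
  [0,0,1,0,0,0],
  [0,0,1,0,0,0],
  [0,0,1,0,0,0],
  [0,0,0.5,0,0,0],
  [0,0,0,0,0,0],
])

```text
time_s: 5.8
tcp_pos: [0.4896, -0.1388, 0.1527]
orientation: [[-0.103, 0.995, 0.002], [0.995, 0.103, -0.01], [-0.011, 0.001, -1.0]]
force: [0.6, 0.2, -0.1]
grip_width: 0.999
```

```bash
python3 - <<'E'
from h import *
t=optics.camera("top");s=optics.camera("side");st=env.read_state();print(st["time_s"],st["tcp_pos"],st["orientation"],st["joints"])
a=cv2.resize(t["image"][150:290,215:335],(400,467),interpolation=cv2.INTER_CUBIC);b=cv2.resize(s["image"][180:320,225:345],(400,467),interpolation=cv2.INTER_CUBIC)
cv2.imwrite("pics/c2.png",np.hstack([a,b])[:,:,::-1])
print(proj(t,st["tcp_pos"]),proj(s,st["tcp_pos"]))
E
```

```text
5.9 [ 0.49045961 -0.13899454  0.15379949] [[-0.10328949  0.99464564  0.00336485]
 [ 0.99458529  0.10332103 -0.01117459]
 [-0.01146242  0.00219241 -0.9999319 ]] [ 53.58981901  25.59780097 -50.54040162 112.38219456  25.40499362
  53.23888377  -3.86677045]
[274.54011741 221.18298048] [288.73560183 237.05913325]
```

View pics/c2.png

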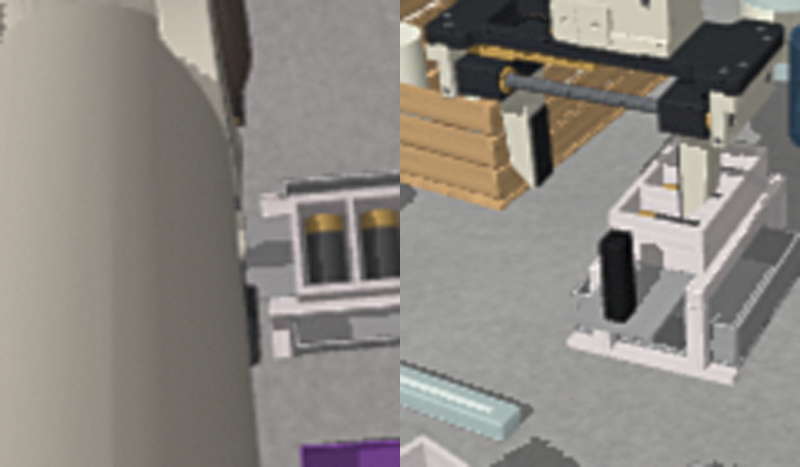

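The tips straddle the knob: in the side crop the finger midpoint is about (619,200), above the knob top at (618,232). I will go down and grip.

Call:
carry_out([
  [-0.1,0.1,0.8,0,0,0],
  [0,0,0.8,0,0,0],
  [0,0,0.8,0,0,0],
  [0,0,0.8,0,0,0],
  [0,0,0,0,0,0],
])

```text
time_s: 6.52
tcp_pos: [0.4934, -0.1422, 0.0856]
orientation: [[-0.102, 0.995, 0.004], [0.995, 0.102, -0.012], [-0.012, 0.003, -1.0]]
force: [-0.1, 0.5, 0.4]
grip_width: 0.997
```

Call:
carry_out([
  [0,0,0,0,0,0],
  [0,0,0,0,0,0],
  [0,0,0,0,0,0],
  [0,0,0,0,0,0],
  [0,0,0,0,0,0],
  [0,0,0,0,0,0],
], gripper=1)

```text
time_s: 7.28
tcp_pos: [0.4948, -0.1424, 0.0871]
orientation: [[-0.102, 0.995, 0.007], [0.995, 0.102, -0.013], [-0.014, 0.006, -1.0]]
force: [-0.2, 0.7, -0.1]
grip_width: 0.397
```

Call:
carry_out([
  [0,0,0,0,0,0],
  [0,0,0,0,0,0],
  [0,0,0,0,0,0],
  [0,0,0,0,0,0],
])

```text
time_s: 7.78
tcp_pos: [0.4929, -0.1426, 0.0869]
orientation: [[-0.103, 0.995, 0.003], [0.995, 0.103, -0.014], [-0.014, 0.002, -1.0]]
force: [0.1, 0.1, 0.7]
grip_width: 0.175
```

Gripped at an opening of 16 mm. I will pull along +y in small steps.

Call:
carry_out([
  [0.4,-0.006,-0.006,0,0,0],
  [0.4,-0.006,-0.006,0,0,0],
  [0.4,-0.006,-0.006,0,0,0],
  [0.4,-0.006,-0.006,0,0,0],
  [0.4,-0.006,-0.006,0,0,0],
  [0.4,-0.006,-0.006,0,0,0],
  [0.4,-0.006,-0.006,0,0,0],
  [0.4,-0.006,-0.006,0,0,0],
  [0,0,0,0,0,0],
])

```text
time_s: 8.9
tcp_pos: [0.4852, -0.0739, 0.0869]
orientation: [[-0.104, 0.995, 0.004], [0.994, 0.104, -0.013], [-0.014, 0.003, -1.0]]
force: [0.5, 1.6, 0.7]
grip_width: 0.176
```

```bash
python3 - <<'E'
from h import *
t=optics.camera("top");s=optics.camera("side");st=env.read_state();print(st["time_s"],st["tcp_pos"],st["force"],st["grip_width"])
a=cv2.resize(t["image"][180:280,255:375],(480,400),interpolation=cv2.INTER_CUBIC);b=cv2.resize(s["image"][200:310,260:350],(320,400),interpolation=cv2.INTER_CUBIC)
cv2.imwrite("pics/c3.png",np.hstack([a,b])[:,:,::-1])
E
```

```text
9.0 [ 0.4853007  -0.07443256  0.08695243] [-0.30248564  2.1760115   0.58658776] 0.16971209727623013
```

View pics/c3.png

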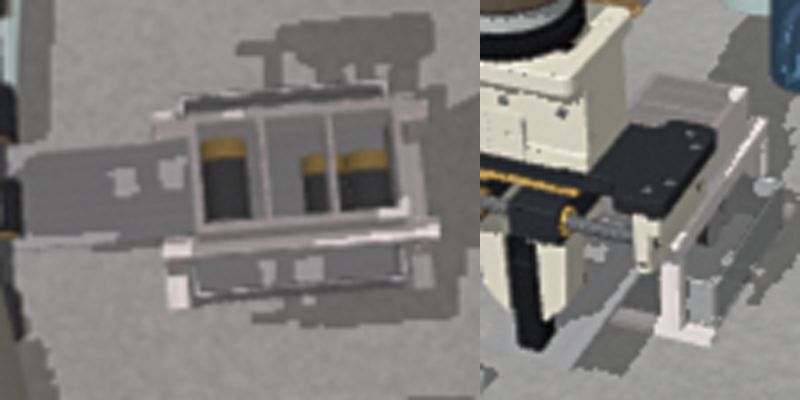

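The near cell is still in its bay at (225,180) in the crop. The far and middle cells are down in the tin, side by side at (315,185) and (365,180), with the gate at about 73 mm. I will add 3 mm, hold, then push home.

Call:
carry_out([
  [0.15,0,0,0,0,0],
  [0,0,0,0,0,0],
  [0,0,0,0,0,0],
  [0,0,0,0,0,0],
])

```text
time_s: 9.5
tcp_pos: [0.485, -0.0718, 0.0869]
orientation: [[-0.103, 0.995, 0.004], [0.995, 0.103, -0.014], [-0.014, 0.003, -1.0]]
force: [0.5, 0.5, 1.4]
grip_width: 0.173
```

Call:
carry_out([
  [-0.4,0.006,0.006,0,0,0],
  [-0.4,0.006,0.006,0,0,0],
  [-0.4,0.006,0.006,0,0,0],
  [-0.4,0.006,0.006,0,0,0],
  [-0.4,0.006,0.006,0,0,0],
  [-0.4,0.006,0.006,0,0,0],
  [-0.4,0.006,0.006,0,0,0],
  [-0.4,0.006,0.006,0,0,0],
  [0,0,0,0,0,0],
])

```text
time_s: 10.62
tcp_pos: [0.4927, -0.1409, 0.0869]
orientation: [[-0.101, 0.995, 0.003], [0.995, 0.101, -0.014], [-0.015, 0.002, -1.0]]
force: [0.4, -0.5, 1.4]
grip_width: 0.172
```

Call:
carry_out([
  [-0.12,0,0,0,0,0],
  [-0.12,0,0,0,0,0],
  [-0.12,0,0,0,0,0],
])

```text
time_s: 11.0
tcp_pos: [0.4934, -0.1473, 0.0869]
orientation: [[-0.103, 0.995, 0.003], [0.995, 0.103, -0.013], [-0.014, 0.002, -1.0]]
force: [-1.4, 1.0, 2.0]
grip_width: 0.167
```

Call:
carry_out([
  [-0.12,0,0,0,0,0],
  [-0.12,0,0,0,0,0],
])

```text
time_s: 11.25
tcp_pos: [0.4935, -0.1477, 0.0869]
orientation: [[-0.106, 0.994, 0.002], [0.994, 0.106, -0.008], [-0.009, 0.001, -1.0]]
force: [-2.8, 7.5, 4.6]
grip_width: 0.17
```

The gate is against its home stop: the force rose to 7.5 N with no further motion. I will release and rise.

Call:
carry_out([
  [0,0,0,0,0,0],
  [0,0,0,0,0,0],
  [0,0,0,0,0,0],
  [0,0,0,0,0,0],
  [0,0,0,0,0,0],
  [0,0,0,0,0,0],
  [0,0,0,0,0,0],
  [0,0,0,0,0,0],
], gripper=0)

```text
time_s: 12.25
tcp_pos: [0.4941, -0.1498, 0.0869]
orientation: [[-0.103, 0.995, 0.004], [0.995, 0.103, -0.01], [-0.01, 0.003, -1.0]]
force: [0.1, 0.0, 0.4]
grip_width: 0.978
```

Call:
carry_out([
  [0,0,-0.6,0,0,0],
  [0,0,-0.8,0,0,0],
  [0,0,-1,0,0,0],
  [0,0,-1,0,0,0],
  [0,0,-1,0,0,0],
  [0,0,-1,0,0,0],
  [0,0,-1,0,0,0],
  [0.5,0,-1,0,0,0],
  [1,0,0,0,0,0],
  [1,0,0,0,0,0],
  [1,0,0,0,0,0],
  [0,0,0,0,0,0],
])

```text
time_s: 13.75
tcp_pos: [0.4861, -0.0707, 0.2481]
orientation: [[-0.108, 0.994, 0.009], [0.994, 0.108, -0.014], [-0.014, 0.007, -1.0]]
force: [0.8, -0.1, 1.2]
grip_width: 1.0
```

```bash
python3 - <<'E'
from h import *
t=optics.camera("top");s=optics.camera("side");st=env.read_state();print(st["time_s"],st["tcp_pos"],st["force"],st["grip_width"])
a=cv2.resize(t["image"][180:280,255:375],(480,400),interpolation=cv2.INTER_CUBIC);b=cv2.resize(s["image"][200:310,260:350],(320,400),interpolation=cv2.INTER_CUBIC)
cv2.imwrite("pics/c4.png",np.hstack([a,b])[:,:,::-1])
E
```

```text
13.85 [ 0.48642986 -0.07309251  0.24802554] [-0.21914433 -0.83691088 -0.4489296 ] 0.9960453700613572
```

View pics/c4.png

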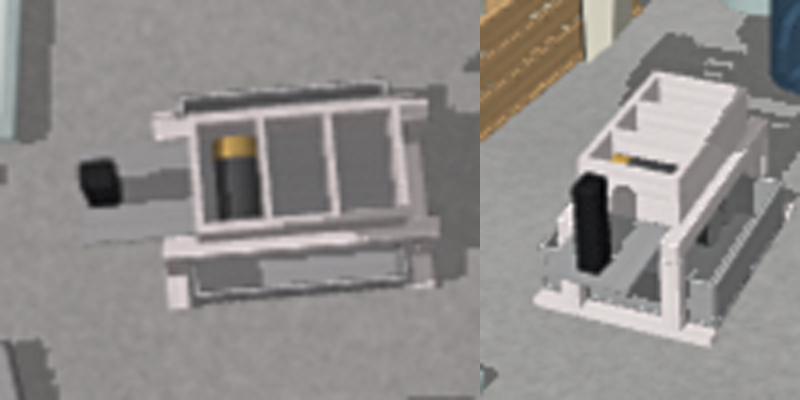

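The gate is home, with the knob at (100,183) close to the hopper. The near cell sits in its bay at (237,178), the other two bays are empty with the gate closed under them, and the arm is clear. Handing in.

```bash
python3 -c "
from station import env
print(env.finish_job())"
```

```text
the job is handed in; nothing more can be done
None
```

I handed the job in at about 14 s of robot time, and every check I made agreed with the task; the hand-in itself reports no verdict.

- **Opening:** I gripped the fat-cell gate's knob and pulled it to roughly 75 mm. That figure is the measured tool travel plus an estimated 4–5 mm starting opening. A picture taken at about 73 mm showed the far and middle cells down in the steel tin and the near cell still in its bay.
- **Closing:** I pushed the gate back until it met its home stop, where the force rose to 7.5 N with no further motion. Then I let go and moved clear.
- **Last picture:** The knob was in its home position, the near cell was in its bay, and the other two bays were empty over the closed gate. The gripper was open and about 0.25 m above the table. The closed gate hid the two dropped cells in this view, so I last saw them before pushing it home.

I never went near the slim-cell feeder.

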